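# Empty the tipping pan of gear blanks into the top drawer

### The arm

A 6-joint arm with a two-finger parallel gripper is mounted at the origin on the work surface. World frame = base frame: x ahead of the robot, y to its left, z up, the work surface at z = 0. Lengths are in m, angles in rad, forces in N, time in s.
With the tool pointing down it reaches from about 0.375 to 0.9 m from the base axis. Payload 3.1 kg.
Tool frame: the origin (TCP) lies midway between the tips of the shut fingers; the grasp point (between the pads) lies 19 mm behind it; z points along the fingers, y is the line along which they close (so a half turn about z gives the same grasp; the last joint's range is limited). The gripper opens to 87 mm and grips with 3 to 60 N. Pads are 19 mm wide; open, the fingers measure 117 mm over their backs; the gripper's body (75 mm by 190 mm) begins 51 mm behind the grasp point.
Start: joints at [-1.371, 0.527, 1.433, -0, 1.181, -0.178], TCP at [0.231, -0.581, 0.223] pointing down, gripper open.
Joint ranges: [-3.08, 3.08], [-0.75, 2.2], [0.22, 2.44], [-1.43, 4.57], [0, 2.65], [-2.85, 2.85]. Speed limits (rad/s): [2.79, 2.79, 3.14, 3.14, 3.14, 3.14].

### API

Orientations are given as a unit quaternion [x, y, z, w].
In Python, from rig import robot gives the robot as it stands.
- The arm moves only by the shell command python3 -m jog 'ROWS' [FORCE]. ROWS is a JSON object of lists of equal length, an entry for each row: "dp": the shift along the tool's x, y, z in mm, a list of three; "delta_rot": the turn, a rotation vector about the tool's x, y, z in rad, a list of three; "gripper": the opening, from -1 (shut) to 1 (fully open). A call has 1 to 12 rows; each row is the pose to reach, as a shift and turn from the pose commanded when the call began, along the tool's axes at that moment; what a row does not reach only later rows make up. A row lasts 1/10 s, in which the tool goes at most 50 mm and 8.59 degrees, less where a joint would pass 70% of its speed; a pose out of reach is approached as far as the arm can. A call with a gripper value outside its range is refused whole. The fingers move at their own pace and stop on an object; FORCE is the grip in N (left out, the last holds). Time passes only in rows, so rows that repeat a pose let the fingers close. It gives the time, the measured TCP pose, the force, the opening and the grip force at its end, in the units of the state.
- robot.get_obs(): the state, without advancing time (a new reading comes with each control period).
- robot.camera(name): name is "scene" or "top" or "wrist"; returns the picture (480x640x3 uint8, red, green, blue); there is no depth.
- robot.camera_model(name): a dict with "fx", "fy", "cx", "cy" (pixels), "xyz" and "orientation" of the camera in the world; the wrist camera has in their place "T_tool_cam" (4x4, takes a point from camera to tool coordinates, whose origin is the TCP and whose axes are the flange's). Camera axes: x right, y down, z forward; pixel columns grow to the right and rows downward; lengths in m; the calibration is good to about 2 mm. A picture is of the moment at which its call begins: read the wrist's pose just before it. camera_model takes no time and is no camera call.
- robot.hand_in(): hands the job in; it is judged then, once.
Trained networks look in the newest picture that a camera, given by its name, has taken for a name from the list of things; names that differ only in an ending like _2 or _b are one class to them, and where a whole thing is asked for, a point or a joint stands for the part that bears it (a point fixed in the world has none). Each returns a list of dicts, best first, with "score" (0 to 1); they miss things now and then, are a little off and sometimes report something else, mostly with a low value. They report only what shows in the picture. A call takes as long as a camera call. They do not tell look-alikes from the thing itself.
- robot.search_frame(name, camera): "rect" ([left, top, right, bottom] in pixels, round what is visible of it).
The state is a dict: "time": time; "q": joint angles; "joint_velocities": joint speeds; "joint_torque": joint torques, N m; "position": TCP position; "tool_rot": TCP orientation; "ft_force": force on the tool from outside, world axes, zero at the start; "moment": the same for the moment, N m; "grip_width": finger opening in m; "grip_force": force on a finger pad.
Only numpy, scipy, OpenCV 4.12 (cv2) and the standard library are available. Lean on these libraries where they do the work, as an engineer would, in place of code of your own. Each camera call takes 0.05 s, during which the arm holds its last target. There are 200 camera calls.

### The job

Pull the top drawer of the little wooden cabinet all the way out to its stop, then tip the pan on top of the cabinet by its red bar so that all three gear blanks slide into that drawer. Lower the pan gently until it lies flat again, without letting it fall, and leave the drawer fully out; keep the lower drawer shut and do not disturb the can, bottle, wrench and grey tub.

Things in the scene. Friction and masses are not known exactly. Their poses are not given: they have to be found in the camera images.
- cabinet: Fixed pale wooden bench-top cabinet, 240 (x) x 240 (y) x 150 high, two drawers one above the other and a tipping pan on top. Origin: centre of its underside, on the bench. Its own -x axis points out of its front (the way the drawers open), y along its front, z up. Its place and yaw vary.
- top_drawer (a joint): Top drawer, m pulled out: 0 shut, 0.160 at its stop; starts shut or up to 30 mm ajar. Slides level along the cabinet's -x with 2 N of friction plus 8 N per m/s, stays where it is left. Its wooden front is 236 wide, 15 thick, its outer face at x = -135 mm in the cabinet frame when shut, from 79 to 147 mm above the bench.
- top_drawer_handle (a point): Middle of the bar of the top drawer's steel bow handle: round bar 10 mm thick, 114 long along the cabinet's y, 130 mm above the bench. Its axis is 45 mm ahead of the drawer's face, leaving a 40 mm gap behind it, open from above: closed fingers can hook in, or it can be pinched from above. Axes as the cabinet's.
- top_drawer_floor (a point): Centre of the top drawer's inner floor, 88 mm above the bench; inside 204 (x) x 188 (y); side and back walls rise 47 mm above the floor, the front panel 59 mm. With the drawer fully out its front 160 mm stand clear of the cabinet, right below the pan's lip. Axes as the cabinet's.
- lower_drawer (a joint): Lower drawer, m pulled out; 0 = shut, as it starts. Its smaller bow handle is 41 mm above the bench and 28 mm off its face. To be left shut.
- pan (a joint): Aluminium tipping pan on the cabinet, rad: 0 flat, 1.1 at its stop, tipped forward over the drawer: its rear rises and swings to the cabinet's -x. Inside 149 (x) x 168 (y), floor 4 thick, side walls 28 high, rear wall 34 high, front open. 0.4 kg, almost frictionless hinge: it falls back flat when let go. About 6 to 12 N of level pull at the bar start it; gears slide out by 1.0 rad at the latest.
- pan_hinge (a point): Fixed: middle of the pan's hinge line, on the cabinet's front top edge, 154 mm above the bench, 118 mm ahead of (cabinet -x) the cabinet's centre. The hinge line runs along the cabinet's y; the pan's lip reaches 12 mm ahead of it.
- pan_bar (a point): Middle of the pan's red round bar, 12 mm thick, 160 long along the cabinet's y, on two posts (134 mm clear between them) over the pan's rear. With the pan flat it is 92 mm above and 153 mm behind (cabinet +x) the hinge line; it turns with the pan. Closed fingers set behind it can pull it forward, or it can be pinched from above. Open space behind it and 48 mm below it.
- gear_a: The bright steel gear blank, a disc 62 across and 20 thick, 0.1 to 0.2 kg, lying flat in the pan at the start; origin at the centre of its underside as it starts.
- gear_b: The brass gear blank, same size and origin, also in the pan.
- gear_c: The dark steel gear blank, same size and origin, also in the pan.
- can: Blue can, 66 across, 110 high, standing on the bench; origin at its base. Not to be disturbed.
- bottle: Yellow bottle, 56 across, 150 high, standing on the bench; origin at its base. Not to be disturbed.
- wrench: Steel wrench, 170 long, lying on the bench; origin near its middle. Not to be disturbed.
- tub: Open grey plastic tub, 130 x 90 x 50 high, standing on the bench; origin at the centre of its underside. Not to be disturbed.
Mind the look-alikes: they are no part of the job. Leave any green or purple look-alike of the gear_a alone. What is shaped like the gear_c but green or turquoise is not meant.

How it is judged:
On the way, in this order (a step that is already met when the one before it is completed fails the run):
1. the top drawer is pulled out to its stop (within 6 mm), pan still flat (value of joint top_drawer above 0.154 m and value of joint pan below 0.1 rad), for 0.2 s.
2. the pan is tipped (over 0.5 rad) and all three gears are in the top drawer (value of joint pan above 0.5 rad and x of gear_a in the frame of top_drawer_floor between -0.105 and 0.1 m and y of gear_a in the frame of top_drawer_floor between -0.095 and 0.095 m and z of gear_a in the frame of top_drawer_floor between -0.005 and 0.06 m and x of gear_b in the frame of top_drawer_floor between -0.105 and 0.1 m and y of gear_b in the frame of top_drawer_floor between -0.095 and 0.095 m and z of gear_b in the frame of top_drawer_floor between -0.005 and 0.06 m and x of gear_c in the frame of top_drawer_floor between -0.105 and 0.1 m and y of gear_c in the frame of top_drawer_floor between -0.095 and 0.095 m and z of gear_c in the frame of top_drawer_floor between -0.005 and 0.06 m), for 0.2 s.
At the end, for the whole second after the job is handed in: The top drawer is out to within 10 mm of its stop, all three gears lie inside it (under 60 mm above its floor) and at rest, the pan lies flat (under 0.04 rad), the lower drawer is shut (under 10 mm) (value of joint top_drawer above 0.15 m and value of joint pan below 0.04 rad and value of joint lower_drawer below 0.01 m and x of gear_a in the frame of top_drawer_floor between -0.105 and 0.1 m and y of gear_a in the frame of top_drawer_floor between -0.095 and 0.095 m and z of gear_a in the frame of top_drawer_floor between -0.005 and 0.06 m and x of gear_b in the frame of top_drawer_floor between -0.105 and 0.1 m and y of gear_b in the frame of top_drawer_floor between -0.095 and 0.095 m and z of gear_b in the frame of top_drawer_floor between -0.005 and 0.06 m and x of gear_c in the frame of top_drawer_floor between -0.105 and 0.1 m and y of gear_c in the frame of top_drawer_floor between -0.095 and 0.095 m and z of gear_c in the frame of top_drawer_floor between -0.005 and 0.06 m and linear speed of each of gear_a, gear_b, gear_c below 0.03 m/s); the robot touches nothing.
It fails at once if the pan falls or is slammed down (closing faster than 2 rad/s in its last 0.5 rad) (value of joint pan below 0.5 rad and velocity of joint pan below -2 rad/s).
It fails at once if the lower drawer is pulled out by more than 20 mm (value of joint lower_drawer above 0.02 m).
It fails at once if the can, bottle, wrench or grey tub is moved by more than 30 mm (distance of any of can, bottle, wrench, tub from where it was at the start of the episode above 0.03 m).
It also fails if it takes over 64 s, if anything falls off the work surface, if the arm or the gripper's body presses on something with over 40 N, if the wrist force passes 120 N, or if a joint passes its speed limit or range.

## Working session

There is one attempt and no reset: what is moved stays moved. The work goes in short steps, Python scripts to look and compute and a shell command to move; the robot and the scene stay as the last step left them, time stands still between calls to the robot, and variables do not carry over. Pictures are saved under pics/ and viewed, at most 10 in all, crops included, and the job is handed in when it is done.

```bash
mkdir -p pics; ls; python3 - <<'E'
from rig import robot
import cv2,numpy as np
for c in ("scene","top"):
    im=robot.camera(c); cv2.imwrite(f"pics/{c}0.png",im[:,:,::-1])
    m=robot.camera_model(c); print(c,m)
    for n in ("top_drawer_handle","pan_bar","pan","cabinet","gear_a"):
        print(n,[(d['rect'],round(d['score'],2)) for d in robot.search_frame(n,c)[:3]])
o=robot.get_obs(); print(o)
E
```

```text
pics
scene {'fx': 491.72207840926984, 'fy': 491.72207840926984, 'cx': 313.09712330758583, 'cy': 240.37568333322508, 'xyz': array([1.24859449, 0.04381344, 1.11349256]), 'orientation': array([ 0.61996154,  0.72379329, -0.22579277, -0.20196184])}
top_drawer_handle [([305.0, 190.1, 362.1, 276.8], 0.8)]
pan_bar [([323.3, 197.5, 421.4, 280.5], 0.87), ([198.1, 189.5, 208.5, 234.5], 0.32), ([303.9, 192.6, 361.9, 276.1], 0.28)]
pan []
cabinet [([323.5, 197.3, 420.0, 277.9], 0.67), ([305.6, 191.3, 452.8, 334.2], 0.65)]
gear_a [([308.4, 194.5, 331.5, 213.5], 0.86), ([374.4, 229.6, 398.7, 250.4], 0.76), ([276.7, 238.6, 301.8, 258.3], 0.72)]
top {'fx': 469.24951906465617, 'fy': 469.24951906465617, 'cx': 318.67144264694986, 'cy': 240.59212320767483, 'xyz': array([ 0.49055451, -0.04803588,  1.25321627]), 'orientation': array([ 0.70722694, -0.70644616,  0.02482535, -0.01214815])}
top_drawer_handle [([267.7, 211.5, 319.3, 305.2], 0.82)]
pan_bar [([196.6, 191.8, 301.5, 291.9], 0.9)]
pan [([195.8, 194.5, 299.5, 292.8], 0.76)]
cabinet [([166.6, 172.3, 314.5, 302.6], 0.56)]
gear_a [([326.9, 245.3, 346.0, 274.8], 0.98), ([257.2, 216.6, 282.4, 245.4], 0.85), ([221.6, 222.7, 248.3, 255.6], 0.82)]
{'time': 0.6, 'q': array([-1.37050011e+00,  5.27465143e-01,  1.43268820e+00, -5.86923377e-06,
        1.18138595e+00, -1.78525048e-01]), 'joint_velocities': array([ 0.00149277, -0.00035488, -0.00032123, -0.00039994,  0.00027166,
        0.00091929]), 'joint_torque': array([ 1.27442281e-04, -4.39742625e+01, -1.76891631e+01,  6.33275765e-02,
        5.06834476e-02, -2.77823034e-05]), 'position': array([ 0.23115012, -0.58067332,  0.2225736 ]), 'tool_rot': array([ 9.82115162e-01,  1.88281196e-01, -2.42436116e-06,  2.67077104e-05]), 'ft_force': array([ 0.02718578, -0.07409695, -0.74901231]), 'moment': array([ 0.00014767, -0.00355884, -0.0212298 ]), 'grip_force': 0.0, 'grip_width': 0.08702340650504237}
```

View pics/scene0.png

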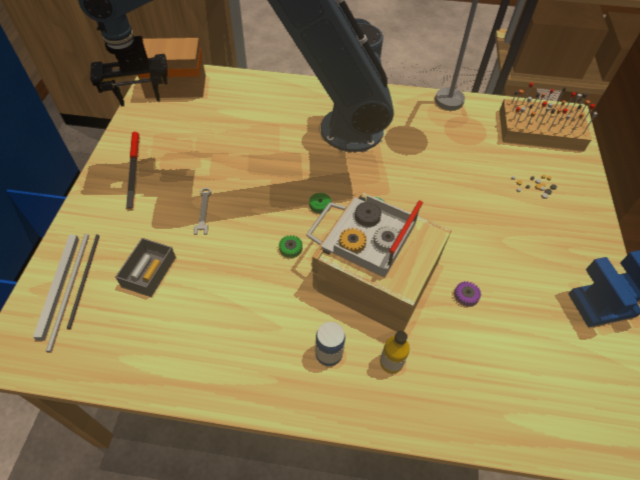

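View pics/top0.png

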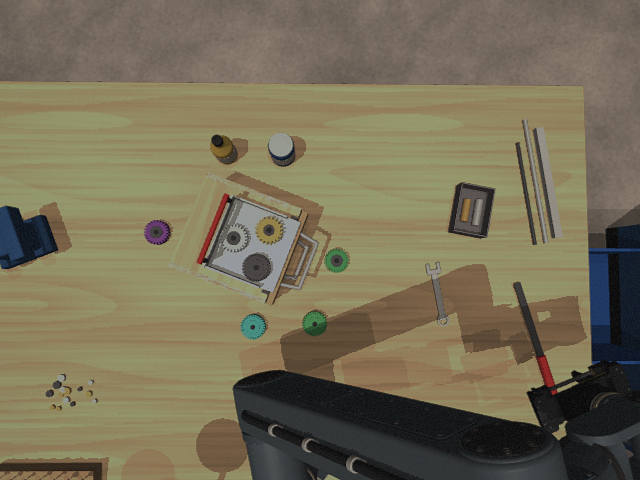

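The scene view shows the cabinet at about (380,265), its front facing the left, and the red bar from (420,205) to (393,250). The top view shows the red bar from (227,196) to (202,262) and the handles near (305,262).

Look-alikes in the top view:
- Gears in the pan, the ones I want: steel (233,238), brass (269,230), dark (257,267).
- Not wanted: green (337,260) and (314,322), turquoise (253,326), purple (157,232).
- Handles: the upper and lower bows overlap near (305,262). The red file handle at (545,375) could be taken for the red bar.

Next I'll measure the bar and check the handles in a close crop.

```bash
cat > h.py <<'E'
from rig import robot
import cv2,numpy as np
from scipy.spatial.transform import Rotation as R
def ray(c,u,v,z):
    m=robot.camera_model(c); d=R.from_quat(m['orientation']).apply([(u-m['cx'])/m['fx'],(v-m['cy'])/m['fy'],1])
    return m['xyz']+d*(z-m['xyz'][2])/d[2]
def proj(c,P):
    m=robot.camera_model(c); p=R.from_quat(m['orientation']).inv().apply(np.atleast_2d(P)-m['xyz'])
    return np.c_[m['fx']*p[:,0]/p[:,2]+m['cx'],m['fy']*p[:,1]/p[:,2]+m['cy']]
E
python3 - <<'E'
from h import *
for c,box in (("top",(150,160,330,320)),("scene",(290,170,460,340))):
    im=cv2.imread(f"pics/{c}0.png").astype(int); b,g,r=im[...,0],im[...,1],im[...,2]
    m=((r>110)&(g<60)&(b<60)).astype(np.uint8); x0,y0,x1,y1=box
    k=np.zeros_like(m);k[y0:y1,x0:x1]=m[y0:y1,x0:x1]
    n,l,s,ce=cv2.connectedComponentsWithStats(k); i=1+s[1:,4].argmax()
    pts=np.argwhere(l==i)[:,::-1].astype(np.float32); rc=cv2.minAreaRect(pts); bx=cv2.boxPoints(rc)
    cen=ray(c,*rc[0],.246); 
    e=sorted(bx.tolist(),key=lambda p:p[1]); A=ray(c,*np.mean(e[:2],0),.246);B=ray(c,*np.mean(e[2:],0),.246)
    d=A-B; a=-1
    # cabinet y axis along bar; -x = front
    print(c,rc,cen,np.linalg.norm(d),A,B)
    yv=d[:2]/np.linalg.norm(d); xv=np.array([yv[1],-yv[0]])
    if xv[1]<0: xv=-xv   # +x of cabinet points to world +y
    yaw=np.arctan2(xv[1],xv[0]); yv=np.array([-xv[1],xv[0]])
    hinge=cen[:2]-.153*xv; o=hinge+.118*xv
    print("yaw",yaw,"hinge",hinge,"o",o)
im=cv2.imread("pics/top0.png")[170:320,160:360]
cv2.imwrite("pics/crop.png",cv2.resize(im,None,fx=4,fy=4,interpolation=cv2.INTER_CUBIC))
E
```

```text
top ((212.1647186279297, 228.36378479003906), (4.284908294677734, 74.08837127685547), 22.10944938659668) [0.56918328 0.16230803 0.246     ] 0.15855824328376805 [0.64334544 0.13332602 0.246     ] [0.49566358 0.19103897 0.246     ]
yaw 1.1982526412394015 hinge [0.51349345 0.01980315] o [0.55644378 0.12970888]
scene ((405.79217529296875, 226.26797485351562), (4.7942914962768555, 57.2723388671875), 31.21840476989746) [0.57023048 0.15935114 0.246     ] 0.1584812590242561 [0.49408816 0.19014693 0.246     ] [0.64100777 0.13072524 0.246     ]
yaw 1.1864593686262483 hinge [0.51286396 0.01751291] o [0.55710742 0.12690449]
```

View pics/crop.png

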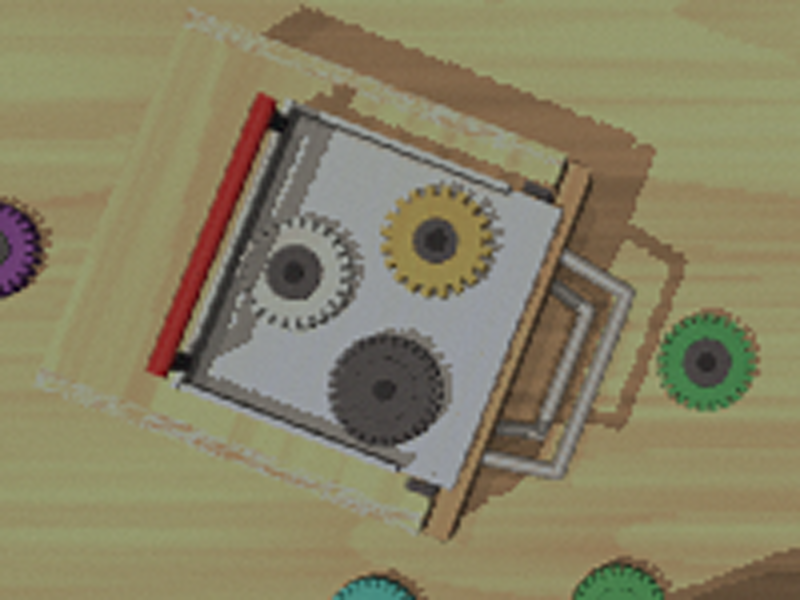

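The crop shows the three wanted gears in the pan: steel (295,272), brass (437,240), dark (385,390). The outer, upper bow handle runs from (630,290) to (562,475), with its middle near (309,265.5) in the full picture. The inner, lower handle sits below it, and the green gear lies on the bench. Both cameras agree on the bar.

```bash
python3 - <<'E'
from h import *
yaw=1.192; x=np.array([np.cos(yaw),np.sin(yaw)]); y=np.array([-x[1],x[0]])
bar=np.array([.5697,.1608]); hinge=bar-.153*x; o=hinge+.118*x
H=ray("top",309,265.5,.135)[:2]; A=ray("top",317,243,.135)[:2];B=ray("top",301,288.5,.135)[:2]
d=A-B;print("handle",H,"len",np.linalg.norm(d),"perp yaw",np.arctan2(-d[0],d[1]) ,np.arctan2(d[0],-d[1]))
loc=H-o; print("local",loc@x,loc@y,"ajar",-(loc@x)-.18)
print("hinge",hinge,"o",o, "handle shut",o-.18*x,"handle at stop",o-.34*x, np.linalg.norm(o-.34*x))
for n in ("can","bottle","tub","wrench"):
    r=robot.search_frame(n,"top"); print(n,r[:1] and (r[0]['rect'],ray("top",(r[0]['rect'][0]+r[0]['rect'][2])/2,(r[0]['rect'][1]+r[0]['rect'][3])/2,.05)))
ob=robot.get_obs(); print(R.from_quat(ob['tool_rot']).as_matrix().round(3), ob['position'])
E
```

```text
handle [ 0.48972569 -0.04509848] len 0.11455830763269048 perp yaw -1.9077315200074825 1.2338611335823109
local -0.18587711887085062 -0.0018367831195016692 ajar 0.005877118870850628
hinge [0.51312023 0.0186461 ] o [0.55675692 0.12828113] handle shut [ 0.49019249 -0.03895874] handle at stop [ 0.4310241  -0.18761641] 0.4700869015667574
can ([268.3, 132.0, 297.4, 161.7], array([0.79668055, 0.02340655, 0.05      ]))
bottle ([206.8, 134.5, 237.3, 167.1], array([0.78553314, 0.1802956 , 0.05      ]))
tub ([448.6, 185.7, 496.6, 239.6], array([ 0.62668972, -0.46850747,  0.05      ]))
wrench ([425.3, 261.8, 449.8, 323.3], array([ 0.42058552, -0.37463911,  0.05      ]))
[[ 0.929  0.37   0.   ]
 [ 0.37  -0.929 -0.   ]
 [ 0.     0.    -1.   ]] [ 0.23116092 -0.58065765  0.22257124]
```

```bash
cat >> h.py <<'E'
yaw=1.192; cx=np.array([np.cos(yaw),np.sin(yaw),0]); cy=np.array([-cx[1],cx[0],0]); O=np.array([.5568,.1283,0])
def C(x,y,z): return O+x*cx+y*cy+[0,0,z]
def go(*Ps):
    ob=robot.get_obs(); M=R.from_quat(ob['tool_rot'])
    for P in Ps: print((M.inv().apply(P-ob['position'])*1000).round(1))
    T=np.c_[cx,-cy,[0,0,-1]]
    print("rot",(M.inv()*R.from_matrix(T)).as_rotvec().round(3),"local",[float((ob['position']-O)@a) for a in (cx,cy)],ob['position'][2],ob['ft_force'].round(1),ob['time'])
E
python3 -c "
from h import *
go(C(-.165,0,.26))"
```

```text
[ 451.3 -418.4  -37.4]
rot [ 0.    -0.    -0.813] local [-0.7791220582727184, 0.04038043127134479] 0.22257123649278082 [-0.4 -0.6  0.5] 0.8
```

```bash
python3 -m jog '{"dp":[[38,-35,-37],[75,-70,-37],[113,-105,-37],[150,-140,-37],[188,-174,-37],[226,-209,-37],[263,-244,-37],[301,-279,-37],[338,-314,-37],[376,-349,-37],[414,-384,-37],[451,-418,-37]],"delta_rot":[[0,0,-0.07],[0,0,-0.14],[0,0,-0.21],[0,0,-0.28],[0,0,-0.35],[0,0,-0.42],[0,0,-0.49],[0,0,-0.56],[0,0,-0.63],[0,0,-0.7],[0,0,-0.77],[0,0,-0.813]],"gripper":[-1,-1,-1,-1,-1,-1,-1,-1,-1,-1,-1,-1]}' 20; python3 -c "
from h import *
go(C(-.163,0,.26),C(-.163,0,.115))"
```

```text
time: 2.0
position: [0.4856, -0.0458, 0.2599]
tool_rot: [0.827, 0.562, 0.0, 0.0]
ft_force: [0.2, -1.2, 1.1]
grip_width: 0.0029
grip_force: 0.0
[25.1  1.8 -0.1]
[ 25.1   1.7 144.9]
rot [0.001 0.    0.002] local [-0.1881335528839639, 0.0017755462407971336] 0.2599274150709371 [ 0.2 -1.2  1.1] 2.0
```

```bash
python3 -m jog '{"dp":[[0,0,0],[0,0,0],[0,0,0]],"delta_rot":[[0,0,0],[0,0,0],[0,0,0]],"gripper":[-1,-1,-1]}'; python3 - <<'E'
from h import *
go(C(-.163,0,.26),C(-.163,0,.115))
ob=robot.get_obs(); im=robot.camera("wrist")[:,:,::-1].copy(); m=robot.camera_model("wrist")
T=np.eye(4);T[:3,:3]=R.from_quat(ob['tool_rot']).as_matrix();T[:3,3]=ob['position']; W=np.linalg.inv(T@np.array(m['T_tool_cam']))
for P,c in ((C(-.1855,.057,.13),(255,0,0)),(C(-.1855,-.057,.13),(255,0,0)),(C(-.163,0,.115),(0,255,0)),(C(-.271,.08,.246)*0+C(-.13,.08,.158),(255,0,255)),(C(-.13,-.08,.158),(255,0,255))):
    p=W@np.r_[P,1]; u=(m['fx']*p[0]/p[2]+m['cx'],m['fy']*p[1]/p[2]+m['cy']); print(u)
    cv2.circle(im,tuple(int(round(t)) for t in u),5,c,2)
cv2.imwrite("pics/w1.png",im)
E
```

```text
time: 2.3
position: [0.4845, -0.0485, 0.2595]
tool_rot: [0.828, 0.561, -0.0, 0.0]
ft_force: [-1.3, -1.0, -0.5]
grip_width: 0.0007
grip_force: 0.0
[28.   1.7 -0.5]
[ 28.1   1.8 144.5]
rot [-0.     0.001 -0.001] local [-0.19102365568516877, 0.0017558812656959294] 0.2595201754556602 [-1.3 -1.  -0.5] 2.3
(np.float64(255.41454425992163), np.float64(226.28996116245492))
(np.float64(385.9640395782517), np.float64(226.31377326659742))
(np.float64(320.6474532456497), np.float64(197.91669271245152))
(np.float64(214.27936395040848), np.float64(163.2381888365071))
(np.float64(427.7630109415792), np.float64(163.2983142965196))
```

View pics/w1.png

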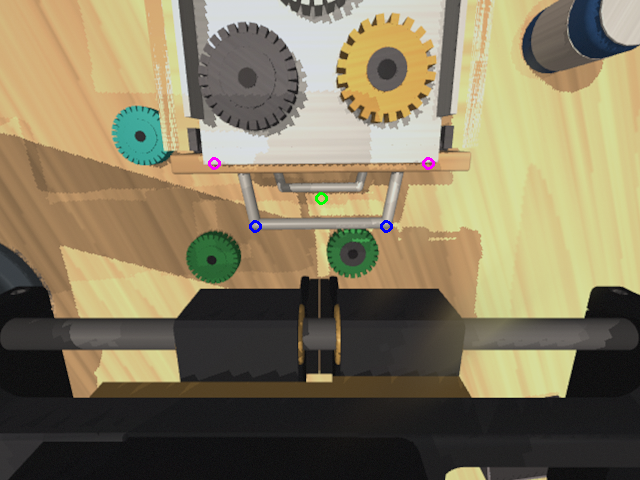

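The projected handle, gap and lip markers fall on the real handle (row ~225), the gap (321,198) and the lip (row 163). The estimate holds within about 3 mm.

```bash
python3 -m jog '{"dp":[[15,1,0],[28,2,0],[28,2,0],[28,2,0],[28,2,35],[28,2,65],[28,2,90],[28,2,110],[28,2,130],[28,2,144],[28,2,144],[28,2,144]],"delta_rot":[[0,0,0],[0,0,0],[0,0,0],[0,0,0],[0,0,0],[0,0,0],[0,0,0],[0,0,0],[0,0,0],[0,0,0],[0,0,0],[0,0,0]],"gripper":[-1,-1,-1,-1,-1,-1,-1,-1,-1,-1,-1,-1]}'; python3 -c "
from h import *
go(C(-.32,0,.115))"
```

```text
time: 3.55
position: [0.4972, -0.023, 0.1157]
tool_rot: [0.828, 0.561, -0.0, -0.0]
ft_force: [0.4, 0.4, 0.2]
grip_width: 0.0005
grip_force: 0.0
[-157.4   -0.4    0.7]
rot [-0.     0.    -0.001] local [-0.16261928760282837, -0.0005328433316815675] 0.11565906884630373 [0.4 0.4 0.2] 3.55
```

```bash
python3 -m jog '{"dp":[[-10,0,0],[-25,0,0],[-40,0,0],[-55,0,0],[-70,0,0],[-85,0,0],[-100,0,0],[-115,0,0],[-130,0,0],[-142,0,0],[-150,0,0],[-150,0,0]],"delta_rot":[[0,0,0],[0,0,0],[0,0,0],[0,0,0],[0,0,0],[0,0,0],[0,0,0],[0,0,0],[0,0,0],[0,0,0],[0,0,0],[0,0,0]],"gripper":[-1,-1,-1,-1,-1,-1,-1,-1,-1,-1,-1,-1]}'; python3 -m jog '{"dp":[[-4,0,0],[-8,0,0],[-12,0,0],[-14,0,0],[-14,0,0],[-14,0,0]],"delta_rot":[[0,0,0],[0,0,0],[0,0,0],[0,0,0],[0,0,0],[0,0,0]],"gripper":[-1,-1,-1,-1,-1,-1]}'; python3 -c "
from h import *
go(C(-.325,0,.115))"
```

```text
time: 4.75
position: [0.4413, -0.1631, 0.116]
tool_rot: [0.828, 0.561, -0.0, 0.0]
ft_force: [-0.4, 0.7, -0.5]
grip_width: 0.0004
grip_force: 0.0
time: 5.35
position: [0.4366, -0.173, 0.1156]
tool_rot: [0.828, 0.561, 0.001, -0.001]
ft_force: [4.6, 8.0, 2.6]
grip_width: 0.0006
grip_force: 4.3
[-0.6  0.2  0.6]
rot [-0.001 -0.003 -0.001] local [-0.3243795049641446, 0.00024311355522971118] 0.1155699011546959 [4.6 8.  2.6] 5.35
```

```bash
python3 -m jog '{"dp":[[-2,0,0],[-4,0,0],[-4,0,0],[-4,0,0]],"delta_rot":[[0,0,0],[0,0,0],[0,0,0],[0,0,0]],"gripper":[-1,-1,-1,-1]}'; python3 -c "
from h import *
go(C(-.316,0,.115))"
```

```text
time: 5.75
position: [0.4364, -0.1733, 0.1156]
tool_rot: [0.829, 0.559, 0.004, -0.003]
ft_force: [11.6, 18.9, 4.5]
grip_width: 0.0005
grip_force: 11.5
[8.7 0.3 0.7]
rot [-0.    -0.009 -0.005] local [-0.32475468434193766, 0.0003008111227698238] 0.11561383863781215 [11.6 18.9  4.5] 5.75
```

```bash
python3 -m jog '{"dp":[[8,0,0],[16,0,0],[16,0,0],[16,0,-20],[16,0,-60],[16,0,-105],[16,0,-150],[16,0,-190],[30,0,-190],[60,0,-190],[95,0,-190],[130,0,-190]],"delta_rot":[[0,0,0],[0,0,0],[0,0,0],[0,0,0],[0,0,0],[0,0,0],[0,0,0],[0,0,0],[0,0,0],[0,0,0],[0,0,0],[0,0,0]],"gripper":[-1,-1,-1,-1,-1,-1,-1,-1,-1,-1,-1,-1]}'; python3 -c "
from h import *
go(C(.066,0,.305))"
```

```text
time: 6.95
position: [0.4831, -0.0577, 0.3056]
tool_rot: [0.828, 0.561, -0.0, 0.0]
ft_force: [0.6, -0.2, 0.4]
grip_width: 0.0004
grip_force: 0.0
[266.1  -0.8   0.4]
rot [ 0.     0.001 -0.002] local [-0.20009417606725408, -0.0003150146368656037] 0.30560899902578287 [ 0.6 -0.2  0.4] 6.95
```

```bash
python3 -m jog '{"dp":[[35,0,0],[75,0,0],[115,0,0],[155,0,0],[195,0,0],[235,0,0],[266,0,0],[266,0,0],[266,0,0],[266,0,0]],"delta_rot":[[0,0,0],[0,0,0],[0,0,0],[0,0,0],[0,0,0],[0,0,0],[0,0,0],[0,0,0],[0,0,0],[0,0,0]],"gripper":[-1,-1,-1,-1,-1,-1,-1,-1,-1,-1]}'; python3 - <<'E'
from h import *
go(C(.066,0,.213))
im=robot.camera("top")[:,:,::-1].copy()
print(robot.search_frame("top_drawer_handle","top")[:1],proj("top",[C(-.34,0,.13),C(-.34,.057,.13),C(-.34,-.057,.13)]))
im=im[150:390,140:440]; cv2.imwrite("pics/t2.png",cv2.resize(im,None,fx=2.5,fy=2.5))
E
```

```text
time: 7.95
position: [0.581, 0.188, 0.3052]
tool_rot: [0.828, 0.561, -0.001, 0.0]
ft_force: [0.7, -0.8, -0.2]
grip_width: 0.0004
grip_force: 0.0
[ 1.7 -0.4 92.2]
rot [-0.001  0.001 -0.001] local [0.06439147030465336, -0.00045916490305719524] 0.30519898779619536 [ 0.7 -0.8 -0.2] 7.95
[{'rect': [269.4, 218.2, 382.1, 327.7], 'score': 0.57}] [[368.63178213 290.1270151 ]
 [359.91043936 312.45543622]
 [377.30430893 267.92357285]]
```

View pics/t2.png

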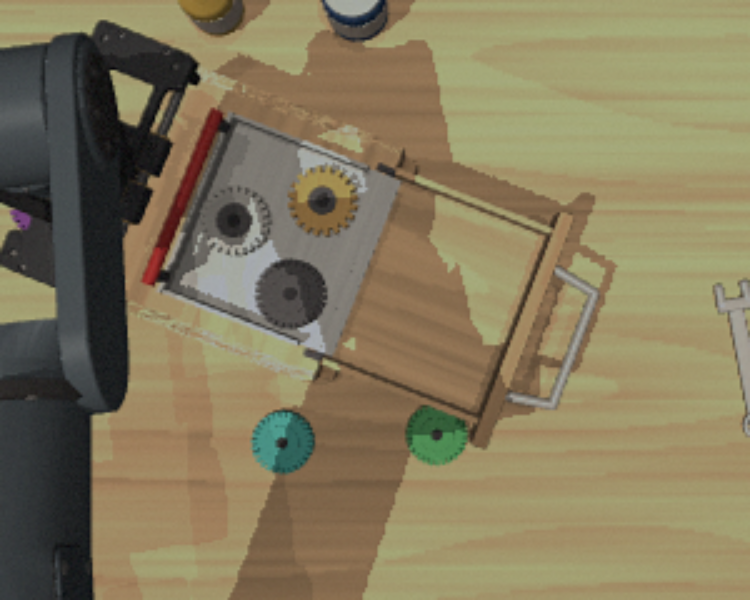

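The drawer is fully out, with its handle middle at crop (576,350), as predicted. The gears are still in the pan and the shut fingers are behind the red bar. Now lowering.

```bash
python3 -m jog '{"dp":[[0,0,25],[0,0,50],[0,0,70],[0,0,85],[0,0,92],[0,0,92],[0,0,92]],"delta_rot":[[0,0,0],[0,0,0],[0,0,0],[0,0,0],[0,0,0],[0,0,0],[0,0,0]],"gripper":[-1,-1,-1,-1,-1,-1,-1]}'; python3 - <<'E'
from h import *
go(C(.0505,0,.213))
ob=robot.get_obs(); x0=(ob['position']-O)@cx; z0=ob['position'][2]
for t in np.arange(0,1.11,.05):
    a=.541+t; print(round(t,2),round(1000*(-.118+.1785*np.cos(a)+.0155-x0)),round(1000*(z0-(.154+.1785*np.sin(a)-.033))))
E
```

```text
time: 8.75
position: [0.5821, 0.1889, 0.2144]
tool_rot: [0.828, 0.561, 0.001, 0.0]
ft_force: [-0.4, -0.8, 0.5]
grip_width: 0.0007
grip_force: 0.0
[-15.2  -1.    1.4]
rot [ 0.001 -0.001 -0.001] local [0.06566029179879623, -0.0010484082877673005] 0.21436408659598502 [-0.4 -0.8  0.5] 8.75
0.0 -15 1
0.05 -20 -6
0.1 -25 -13
0.15 -31 -20
0.2 -36 -27
0.25 -43 -34
0.3 -49 -40
0.35 -56 -45
0.4 -63 -51
0.45 -70 -56
0.5 -78 -61
0.55 -86 -65
0.6 -94 -69
0.65 -102 -72
0.7 -110 -76
0.75 -119 -78
0.8 -128 -80
0.85 -136 -82
0.9 -145 -84
0.95 -154 -85
1.0 -163 -85
1.05 -172 -85
1.1 -181 -85
```

```bash
python3 -m jog '{"dp":[[-8,0,0],[-15,0,0],[-20,0,-6],[-25,0,-13],[-31,0,-20],[-36,0,-27],[-43,0,-34],[-49,0,-40],[-56,0,-45],[-63,0,-51],[-70,0,-56],[-70,0,-56]],"delta_rot":[[0,0,0],[0,0,0],[0,0,0],[0,0,0],[0,0,0],[0,0,0],[0,0,0],[0,0,0],[0,0,0],[0,0,0],[0,0,0],[0,0,0]],"gripper":[-1,-1,-1,-1,-1,-1,-1,-1,-1,-1,-1,-1]}'; python3 - <<'E'
from h import *
go(C(.0505,0,.213))
im=robot.camera("scene")[:,:,::-1]; im=im[140:340,240:480]
cv2.imwrite("pics/s3.png",cv2.resize(im,None,fx=2.5,fy=2.5))
E
```

```text
time: 9.95
position: [0.5576, 0.1257, 0.2729]
tool_rot: [0.828, 0.561, 0.005, 0.0]
ft_force: [2.4, 5.8, 5.3]
grip_width: 0.0005
grip_force: 3.4
[52.2 -2.1 60.2]
rot [ 0.006 -0.007 -0.001] local [-0.0021749602590129665, -0.0016953025371609194] 0.2728609236777878 [2.4 5.8 5.3] 9.95
```

View pics/s3.png

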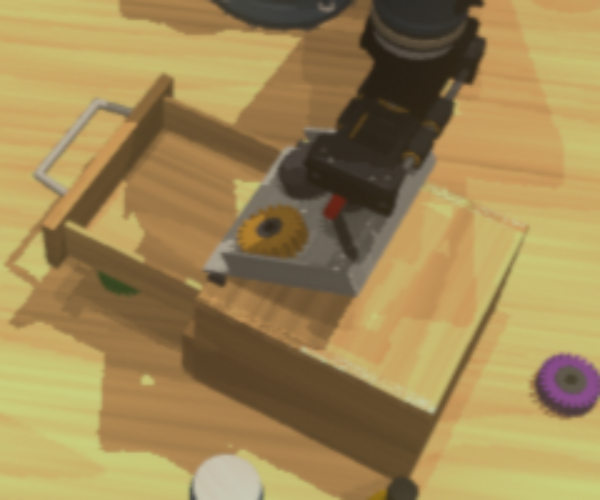

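The pan is up by about 0.45 rad, held by the fingers behind the red bar at (335,205). The gears are still in it. I'll carry on to about 1.05 rad.

```bash
python3 -m jog '{"dp":[[-8,0,-5],[-16,0,-9],[-24,0,-13],[-32,0,-16],[-40,0,-20],[-49,0,-22],[-58,0,-24],[-66,0,-26],[-75,0,-28],[-84,0,-29],[-93,0,-29],[-93,0,-29]],"delta_rot":[[0,0,0],[0,0,0],[0,0,0],[0,0,0],[0,0,0],[0,0,0],[0,0,0],[0,0,0],[0,0,0],[0,0,0],[0,0,0],[0,0,0]],"gripper":[-1,-1,-1,-1,-1,-1,-1,-1,-1,-1,-1,-1]}'; python3 -m jog '{"dp":[[-5,0,0],[-7,0,0],[-7,0,0],[-7,0,0],[-7,0,0],[-7,0,0]],"delta_rot":[[0,0,0],[0,0,0],[0,0,0],[0,0,0],[0,0,0],[0,0,0]],"gripper":[-1,-1,-1,-1,-1,-1]}';python3 - <<'E'
from h import *
go(C(.0505,0,.213))
im=robot.camera("scene")[:,:,::-1]; im=im[140:340,240:480]
cv2.imwrite("pics/s4.png",cv2.resize(im,None,fx=2.5,fy=2.5))
E
```

```text
time: 11.2
position: [0.5205, 0.0367, 0.2984]
tool_rot: [0.828, 0.561, -0.001, -0.0]
ft_force: [-0.3, 0.6, -0.1]
grip_width: 0.0007
grip_force: 0.3
time: 11.8
position: [0.5186, 0.0316, 0.2985]
tool_rot: [0.828, 0.561, -0.0, -0.0]
ft_force: [-1.3, 0.9, -0.4]
grip_width: 0.0002
grip_force: 0.3
[154.5  -0.2  85.5]
rot [-0. -0.  0.] local [-0.10400768889367946, -0.000238888852705245] 0.29849495817429766 [-1.3  0.9 -0.4] 11.8
```

View pics/s4.png

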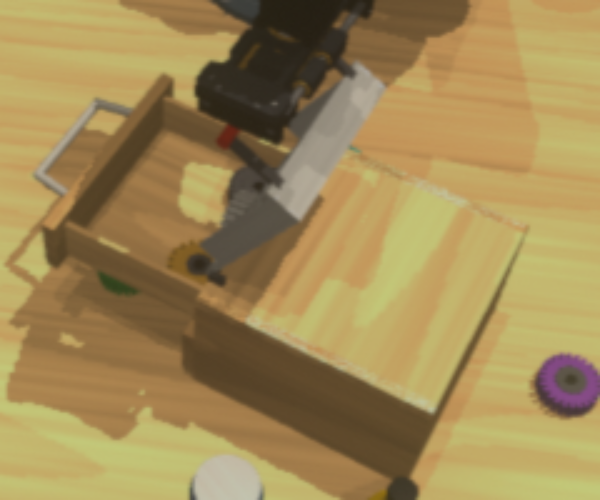

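```bash
python3 -m jog '{"dp":[[-3,0,0],[-3,0,0],[-3,0,0],[-3,0,0],[-3,0,0]],"delta_rot":[[0,0,0],[0,0,0],[0,0,0],[0,0,0],[0,0,0]],"gripper":[-1,-1,-1,-1,-1]}';python3 - <<'E'
from h import *
a=robot.camera("scene")[:,:,::-1][165:265,250:350]; 
b=robot.camera("top")[:,:,::-1]
for c in ("scene","top"): print([(np.round(d['rect']),round(d['score'],2)) for d in robot.search_frame("gear_a",c)])
b=b[200:330,250:380]
r=lambda i:cv2.resize(i,(400,400),interpolation=cv2.INTER_CUBIC)
g=np.hstack([r(a),r(b)]); cv2.imwrite("pics/c5.png",np.clip(g.astype(float)*1.5,0,255).astype(np.uint8))
E
```

```text
time: 12.35
position: [0.5174, 0.0286, 0.2985]
tool_rot: [0.828, 0.561, -0.0, -0.0]
ft_force: [-0.5, 1.1, -0.4]
grip_width: 0.0003
grip_force: 0.3
[(array([452., 282., 481., 306.]), 0.91), (array([310., 240., 326., 254.]), 0.7), (array([331., 219., 341., 230.]), 0.42)]
[(array([305., 311., 325., 338.]), 0.86), (array([298., 226., 317., 248.]), 0.81), (array([241., 313., 266., 330.]), 0.77), (array([148., 222., 169., 246.]), 0.61)]
```

View pics/c5.png

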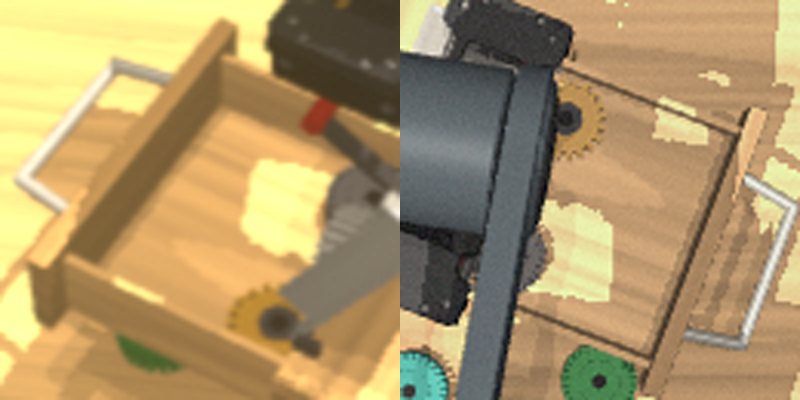

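The composite shows the brass gear flat in the drawer at (270,320) and the dark gear at (350,195). The edge of a light gear shows at (340,235), unclear whether it is in the drawer or leaning. Checking with the wrist camera.

```bash
python3 - <<'E'
from h import *
im=robot.camera("wrist")[:,:,::-1]
print([(np.round(d['rect']),round(d['score'],2)) for d in robot.search_frame("gear_a","wrist")])
a=cv2.resize(im,(500,375)); s=robot.camera("scene")[:,:,::-1][195:265,300:370]
b=cv2.resize(s,(300,300),interpolation=cv2.INTER_CUBIC); b=cv2.copyMakeBorder(b,0,75,0,0,cv2.BORDER_CONSTANT)
cv2.imwrite("pics/w6.png",np.clip(np.hstack([a,b]).astype(float)*1.4,0,255).astype(np.uint8))
E
```

```text
[(array([343., 244., 403., 284.]), 0.89), (array([286., 247., 348., 270.]), 0.64), (array([126., 166., 508., 384.]), 0.62), (array([210., 282., 222., 290.]), 0.52)]
```

View pics/w6.png

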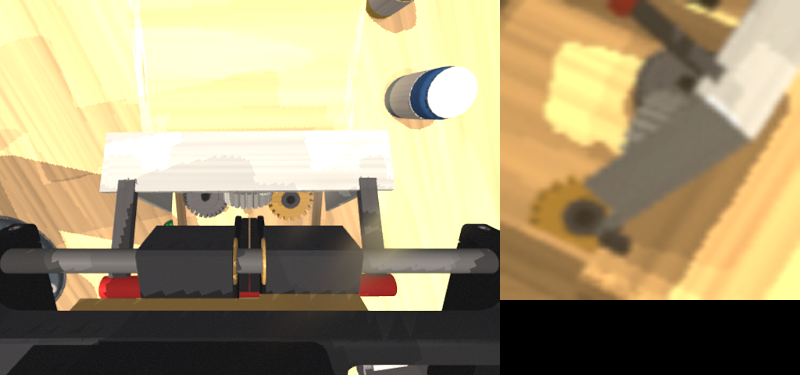

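The wrist view shows the dark gear (205,203), the steel one edge-on (248,198) and the brass (291,203) at the drawer mouth. The steel gear may be leaning on the pan's lip. I'll lower to about 0.65 rad, still tipped, so it can settle, then tip again.

```bash
python3 -m jog '{"dp":[[7,0,0],[14,0,0],[21,0,0],[28,0,1],[37,0,3],[45,0,5],[54,0,7],[63,0,9],[71,0,13],[71,0,13],[71,0,13],[71,0,13]],"delta_rot":[[0,0,0],[0,0,0],[0,0,0],[0,0,0],[0,0,0],[0,0,0],[0,0,0],[0,0,0],[0,0,0],[0,0,0],[0,0,0],[0,0,0]],"gripper":[-1,-1,-1,-1,-1,-1,-1,-1,-1,-1,-1,-1]}'; python3 - <<'E'
from h import *
go(C(.0505,0,.213))
a=robot.camera("scene")[:,:,::-1][170:270,250:350]; b=robot.camera("top")[:,:,::-1][200:330,250:380]
for c in ("scene","top"): print([(np.round(d['rect']),round(d['score'],2)) for d in robot.search_frame("gear_a",c)])
r=lambda i:cv2.resize(i,(400,400),interpolation=cv2.INTER_CUBIC)
cv2.imwrite("pics/c7.png",np.clip(np.hstack([r(a),r(b)]).astype(float)*1.5,0,255).astype(np.uint8))
E
```

```text
time: 13.9
position: [0.5438, 0.0945, 0.2858]
tool_rot: [0.828, 0.561, 0.0, 0.0]
ft_force: [0.1, 2.2, 1.4]
grip_width: 0.0002
grip_force: 1.1
[86.7 -0.4 72.8]
rot [ 0. -0. -0.] local [-0.03618195092845324, -0.000361012339218105] 0.2857736001442096 [0.1 2.2 1.4] 13.9
[(array([455., 281., 481., 307.]), 0.73), (array([308., 237., 327., 252.]), 0.63), (array([325., 187., 408., 254.]), 0.63), (array([332., 206., 347., 220.]), 0.54), (array([329., 219., 343., 236.]), 0.44)]
[(array([274., 271., 295., 294.]), 0.76), (array([145., 220., 160., 247.]), 0.74), (array([305., 313., 324., 336.]), 0.65), (array([291., 227., 316., 249.]), 0.64), (array([244., 314., 268., 341.]), 0.62), (array([282., 246., 299., 272.]), 0.56)]
```

View pics/c7.png

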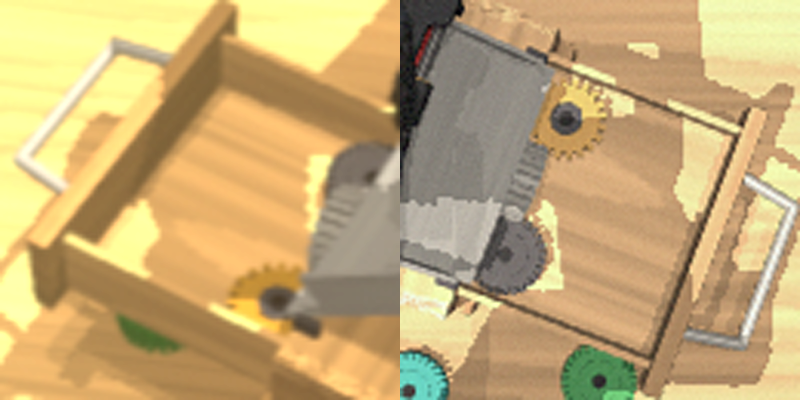

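The pan is empty and all three gears are in the drawer: brass (570,118), steel upright (525,180) and dark (512,255) in the right half. Lowering gently.

```bash
python3 -m jog '{"dp":[[4,0,2],[8,0,3],[12,0,5],[16,0,7],[20,0,9],[24,0,11],[28,0,13],[32,0,16],[36,0,19],[39,0,21],[43,0,24],[46,0,27]],"delta_rot":[[0,0,0],[0,0,0],[0,0,0],[0,0,0],[0,0,0],[0,0,0],[0,0,0],[0,0,0],[0,0,0],[0,0,0],[0,0,0],[0,0,0]],"gripper":[-1,-1,-1,-1,-1,-1,-1,-1,-1,-1,-1,-1]}'; python3 -m jog '{"dp":[[4,0,2],[7,0,5],[10,0,8],[13,0,11],[17,0,15],[20,0,18],[23,0,22],[25,0,25],[28,0,28],[31,0,32],[34,0,36],[36,0,39]],"delta_rot":[[0,0,0],[0,0,0],[0,0,0],[0,0,0],[0,0,0],[0,0,0],[0,0,0],[0,0,0],[0,0,0],[0,0,0],[0,0,0],[0,0,0]],"gripper":[-1,-1,-1,-1,-1,-1,-1,-1,-1,-1,-1,-1]}'; python3 -m jog '{"dp":[[1,0,2],[2,0,4],[3,0,5],[5,0,7],[7,0,7],[9,0,7],[11,0,7],[13,0,7],[15,0,7],[18,0,7],[21,0,7],[21,0,7]],"delta_rot":[[0,0,0],[0,0,0],[0,0,0],[0,0,0],[0,0,0],[0,0,0],[0,0,0],[0,0,0],[0,0,0],[0,0,0],[0,0,0],[0,0,0]],"gripper":[-1,-1,-1,-1,-1,-1,-1,-1,-1,-1,-1,-1]}';python3 -c "
from h import *
go(C(.0505,0,.213))"
```

```text
time: 15.3
position: [0.5608, 0.1381, 0.2585]
tool_rot: [0.828, 0.561, 0.0, -0.0]
ft_force: [-0.7, 4.3, 1.0]
grip_width: 0.0006
grip_force: 1.7
time: 16.5
position: [0.5741, 0.1711, 0.2191]
tool_rot: [0.828, 0.561, -0.0, -0.0]
ft_force: [-0.4, 4.8, 0.3]
grip_width: 0.0007
grip_force: 2.0
time: 17.7
position: [0.582, 0.1907, 0.2126]
tool_rot: [0.827, 0.561, 0.0, 0.0]
ft_force: [-0.4, -0.0, -0.3]
grip_width: 0.0005
grip_force: 0.0
[-16.8  -0.4  -0.4]
rot [ 0. -0.  0.] local [0.06729728679842267, -0.0003743670780517448] 0.2125998354531131 [-0.4 -0.  -0.3] 17.7
```

```bash
python3 -m jog '{"dp":[[0,0,-20],[0,0,-50],[0,0,-85],[0,0,-120],[0,0,-140],[30,0,-140],[60,0,-140],[60,0,-140],[60,0,-140],[60,0,-140]],"delta_rot":[[0,0,0],[0,0,0],[0,0,0],[0,0,0],[0,0,0],[0,0,0],[0,0,0],[0,0,0],[0,0,0],[0,0,0]],"gripper":[-1,-1,-1,-1,-1,-1,-1,-1,-1,-1]}'; python3 - <<'E'
from h import *
print(robot.get_obs()['ft_force'].round(1))
for c in ("scene","top"):
    im=robot.camera(c).astype(int); r,g,b=im[...,0],im[...,1],im[...,2]
    m=((r>110)&(g<60)&(b<60)); x0,y0,x1,y1=(150,160,330,320) if c=="top" else (290,170,460,340)
    p=np.argwhere(m[y0:y1,x0:x1])[:,::-1]+[x0,y0]; print(c,"bar",len(p),p.min(0),p.max(0),p.mean(0),"exp",proj(c,[C(.035,.08,.246),C(.035,-.08,.246)]).round(0).tolist())
    for n in ("gear_a","can","bottle","wrench","tub","top_drawer_handle"):
        print(n,[(np.round(d['rect']).tolist(),round(d['score'],2)) for d in robot.search_frame(n,c)[:7]])
for u,v in ((303.5,238),(290,259),(284,282)):
    P=ray("top",u,v,.11)-O; print(P@cx+.178,P@cy)
E
```

```text
time: 18.7
position: [0.6036, 0.2453, 0.3522]
tool_rot: [0.828, 0.561, -0.001, 0.0]
ft_force: [-1.1, 0.5, 0.5]
grip_width: 0.0002
grip_force: 0.0
[-1.1  0.5  0.5]
scene bar 233 [390 201] [421 251] [406.0944206  225.93991416] exp [[421.0, 202.0], [391.0, 252.0]]
gear_a [([455.0, 280.0, 482.0, 306.0], 0.93), ([310.0, 237.0, 324.0, 252.0], 0.65), ([334.0, 206.0, 348.0, 224.0], 0.43)]
can [([315.0, 323.0, 343.0, 367.0], 0.7), ([256.0, 171.0, 452.0, 330.0], 0.29)]
bottle [([380.0, 331.0, 412.0, 372.0], 0.9)]
wrench [([195.0, 187.0, 210.0, 236.0], 0.78)]
tub [([116.0, 237.0, 180.0, 297.0], 0.58), ([252.0, 169.0, 354.0, 267.0], 0.28)]
top_drawer_handle [([254.0, 169.0, 353.0, 264.0], 0.67)]
top bar 231 [197 194] [228 263] [210.44155844 232.86147186] exp [[199.0, 263.0], [227.0, 194.0]]
gear_a [([293.0, 223.0, 318.0, 250.0], 0.96), ([240.0, 314.0, 267.0, 338.0], 0.94), ([302.0, 312.0, 326.0, 339.0], 0.93), ([146.0, 223.0, 172.0, 246.0], 0.61), ([274.0, 268.0, 295.0, 296.0], 0.56)]
can [([268.0, 132.0, 299.0, 164.0], 0.6), ([168.0, 172.0, 378.0, 328.0], 0.2)]
bottle [([207.0, 135.0, 238.0, 165.0], 0.85)]
wrench [([425.0, 262.0, 449.0, 322.0], 0.92)]
tub [([450.0, 184.0, 496.0, 236.0], 0.69)]
top_drawer_handle [([267.0, 218.0, 377.0, 332.0], 0.64)]
0.029480980545260937 -0.05898908401362743
0.040925633196187444 0.0006923347023663769
0.03361547245340951 0.05779979735440669
```

```bash
python3 - <<'E'
from h import *
t=cv2.resize(cv2.imread("pics/t2.png"),(300,240),interpolation=cv2.INTER_AREA); n=robot.camera("top")[:,:,::-1][150:390,140:440]
T=t[75:180,195:250]; r=cv2.matchTemplate(n.copy(),T,cv2.TM_CCOEFF_NORMED); print(cv2.minMaxLoc(r)[1::2],"exp (195,75)")
n2=robot.camera("top")[:,:,::-1][150:390,140:440]; print("change",np.abs(n.astype(int)-n2)[60:160,110:200].mean())
E
```

```text
(0.9084392189979553, (195, 75)) exp (195,75)
change 1.5768888888888888
```

```bash
python3 -c "
from rig import robot
print(robot.hand_in())"
```

```text
the job is handed in; nothing more can be done
None
```

I handed the job in at about 19 s, but no verdict came back: the top drawer is out at its stop, all three gears are in it (the steel one was last seen upright under the pan's lip), the pan is lowered flat, and the can, bottle, wrench and tub have not moved; I did not separately measure the lower drawer, which I never touched.

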